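Pin the glaze bottle and start the shaker

ROBOT

A 7-joint arm with a two-finger parallel gripper is mounted at the origin on the work surface. World frame = base frame: x ahead of the robot, y to its left, z up, the work surface at z = 0. Lengths are in m, angles in rad, forces in N, time in s.
With the tool pointing down it reaches from about 0.425 to 0.875 m from the base axis. Payload 4.7 kg.
Tool frame: the origin (TCP) lies midway between the tips of the shut fingers; the grasp point (between the pads) lies 19 mm behind it; z points along the fingers, y is the line along which they close (so a half turn about z gives the same grasp; the last joint's range is limited). The gripper opens to 87 mm and grips with 3 to 60 N. Pads are 19 mm wide; open, the fingers measure 117 mm over their backs; the gripper's body (75 mm by 190 mm) begins 51 mm behind the grasp point.
Start: joints at [-1.098, 0.321, -0.07, 1.45, 0.023, 1.371, -0.057], TCP at [0.288, 0.583, 0.189] pointing down, gripper open.
Joint ranges: [-2.86, 2.86], [-0.3, 2.09], [-1.38, 1.24], [0.06, 2.45], [-1.56, 4.7], [0.09, 2.05], [-2.69, 2.69]. Speed limits (rad/s): [2.57, 2.57, 3.14, 3.14, 3.14, 3.14, 3.14].

INTERFACE

Orientations are given as a rotation vector (axis times angle).
In Python, from bench import ctrl gives the robot as it stands. The module is installed in compiled form; this text tells all that it offers.
- The arm moves only by the tool carry_out, never from a script. Its argument "steps" is a list of rows, each a list of 7 numbers: the turn, a rotation vector about the world's x, y, z in degrees, then the shift along the world's x, y, z in cm, then the opening, from 0 (shut) to 1 (fully open). A call has 1 to 12 rows; each row is the pose to reach, as a shift and turn from the pose commanded when the call began; what a row does not reach only later rows make up. A row lasts 1/10 s, in which the tool goes at most 50 mm and 8.59 degrees, less where a joint would pass 70% of its speed; a pose out of reach is approached as far as the arm can. A call with a gripper value outside its range is refused whole. The fingers move at their own pace and stop on an object; "squeeze" is the grip in N (left out, the last holds). Time passes only in rows, so rows that repeat a pose let the fingers close. It gives the time, the measured TCP pose, the force, the opening and the grip force at its end, in the units of the state.
- ctrl.get_state(): the state, without advancing time (a new reading comes with each control period).
- ctrl.get_image(name): name is "scene" or "top" or "wrist"; returns a dict with "pixels" (420x560x3 uint8, red, green, blue), "camera_matrix" (3x3 intrinsics, pixels), "cam_to_world" (4x4, takes a point from camera to world coordinates); the wrist camera has in their place "T_tool_cam" (4x4, takes a point from camera to tool coordinates, whose origin is the TCP and whose axes are the flange's). Camera axes: x right, y down, z forward; pixel columns grow to the right and rows downward; lengths in m; the calibration is good to about 2 mm. The wrist camera is an equidistant fisheye: a pixel r from the principal point sees the ray r / f radians off the axis. A picture is of the moment at which its call begins: read the wrist's pose just before it. There is no depth.
- ctrl.close_job(): hands the job in; it is judged then, once.
The state is a dict: "time": time; "joint_positions": joint angles; "qd": joint speeds; "joint_torque": joint torques, N m; "position": TCP position; "tool_rot": TCP orientation; "ft_force": force on the tool from outside, world axes, zero at the start; "torque": the same for the moment, N m; "grip_width": opening from 0.0 (shut) to 1.0 (fully open); "grip_force": force on a finger pad.
Only numpy, scipy, OpenCV 4.12 (cv2) and the standard library are available. Lean on these libraries where they do the work, as an engineer would, in place of code of your own. Each camera call takes 0.05 s, during which the arm holds its last target. There are 200 camera calls.

TASK

The blue glaze bottle on the shaker is still open. Take the blue-gripped stopper pin out of the wooden block and push it fully home into the mouth of the blue bottle, collar flat on the lip, and then turn the shaker's orange knob clockwise until it clicks over to its on stop. Leave the other pins, the mug, the bowl and the jar where they are.

Things in the scene. Friction and masses are not known exactly. Their poses are not given: they have to be found in the camera images.
- shaker: Grey bottle shaker, fixed to the table. Base plate 150 x 320 x 25 mm; origin: centre of its underside, z up. Two bottles are fixed in rubber cups along its y axis, at y -115 and -30 mm (which is blue varies). A control tower 110 x 100 mm at y +100 mm, top 115 mm above the table, carries the knob.
- bottle_blue: Blue glaze bottle, 60 mm wide and 115 mm tall, fixed in a shaker cup, with a white neck 22 mm wide and no pin in it. Origin: centre of its underside, z up.
- bottle_blue_mouth (a point): Centre of the blue bottle's mouth, at the top of its lip, 141 mm above the table. Lip 25 mm wide; a funnel 16 mm wide narrows over 6 mm to a vertical bore 11 mm wide, over 60 mm deep. From 27 mm down a rubber seal grips the pin on two sides: a dropped pin stops part way and must be pushed the rest with about 3 N; it stays where it is left.
- bottle_green: Green glaze bottle of the same size in the other cup, already closed by the green pin. Origin: centre of its underside.
- block: Wooden pin block, fixed to the table, 50 x 160 x 65 mm, with three vertical 11 mm through holes in a row along its y axis, 55 mm apart. Two of the holes hold the blue and the yellow pin, one is empty; which is which varies. Origin: centre of its underside, z up.
- pin_blue: Loose stopper pin with a blue grip, about 40 g. Starts in the block, its collar on the block's top, upright: steel rod 8 mm thick, 60 mm long, tapered foot down; above it a white collar (24 mm wide, 5 mm thick) and a round blue grip (22 mm wide, 34 mm tall). Origin: centre of the collar's underside, z up along the pin: foot at z -60, grip from z +5 to +39 mm.
- pin_yellow: Same kind of pin with a yellow grip, in another hole of the block; not needed. Origin: centre of its collar's underside.
- pin_green: Same kind of pin with a green grip, already home in the green bottle; leave it. Origin: centre of its collar's underside.
- switch (a joint): Orange knob on the tower: 0 = off (bar along the shaker's x axis, white mark towards its +x, at the red dot); 1.2 rad = on stop, clockwise seen from above (mark at the green dot). An over-centre spring (0.12 N m at most) holds it at either stop; past 0.6 rad it clicks over to the on stop by itself.
- switch_grip (a point): On the knob's vertical axis, 147 mm above the table, at the height to grip the orange bar (56 mm long, 14 mm thick, 28 mm tall, its top 4 mm above this point and its foot on a black disc 64 mm wide whose top is 24 mm below this point). Its x axis lies along the bar and turns with the knob.
- mug: White ceramic mug, 80 mm wide, 90 mm tall, beyond the shaker; bystander. Origin: centre of its underside.
- bowl: Small green bowl, 90 mm wide, 40 mm tall; bystander. Origin: centre of its underside.
- jar: Terracotta-coloured jar with a white cap, 64 mm wide, 90 mm tall; bystander. Origin: centre of its underside.

How it is judged:
By the outcome, as a careful person would: the job done as asked, in the order asked, and still so for the second after the job is handed in, with the robot touching nothing.
It also fails if it takes over 58 s, if anything falls off the work surface, if the arm or the gripper's body presses on something with over 40 N, if the wrist force passes 120 N, or if a joint passes its speed limit or range.

## Working session

There is one attempt and no reset: what is moved stays moved. The work goes in short steps, Python scripts to look and compute and a tool call to move; the robot and the scene stay as the last step left them, time stands still between calls to the robot, and variables do not carry over. Pictures are saved under pics/ and viewed, at most 10 in all, crops included, and the job is handed in when it is done.

Besides the shell and the picture viewer there is one more tool, called after "Request:" as a command line: name --pt "numbers of a row" for each row, then --argument value for the rest. carry_out: Moves the arm, as the interface text tells. Its arguments: {"type":"object","properties":{"steps":{"type":"array","items":{"type":"array","items":{"type":"number"}}},"squeeze":{"type":"number"}},"required":["steps"]}

```bash
mkdir -p pics
python3 - <<'E'
from bench import ctrl
import cv2,pickle,numpy as np
s=ctrl.get_state();print({k:np.round(s[k],3) for k in('time','position','tool_rot','grip_width')})
for n in('top','scene'):
    d=ctrl.get_image(n);pickle.dump(d,open(n+'.pkl','wb'));cv2.imwrite(f'pics/{n}.png',d['pixels'][:,:,::-1])
    print(n,np.round(d['camera_matrix'],1).tolist(),np.round(d['cam_to_world'],3).tolist())
E
```

```text
{'time': np.float64(0.0), 'position': array([0.288, 0.582, 0.188]), 'tool_rot': array([-7.140e-01, -3.059e+00,  3.000e-03]), 'grip_width': np.float64(1.0)}
top [[434.5, 0.0, 275.9], [0.0, 434.5, 208.0], [0.0, 0.0, 1.0]] [[0.001, -0.99, 0.143, 0.49], [-1.0, 0.003, 0.026, -0.05], [-0.026, -0.143, -0.989, 1.004], [0.0, 0.0, 0.0, 1.0]]
scene [[506.8, 0.0, 284.8], [0.0, 506.8, 200.4], [0.0, 0.0, 1.0]] [[0.814, 0.419, -0.402, 1.035], [0.58, -0.608, 0.542, -0.597], [-0.017, -0.675, -0.738, 0.875], [0.0, 0.0, 0.0, 1.0]]
```

View pics/top.png

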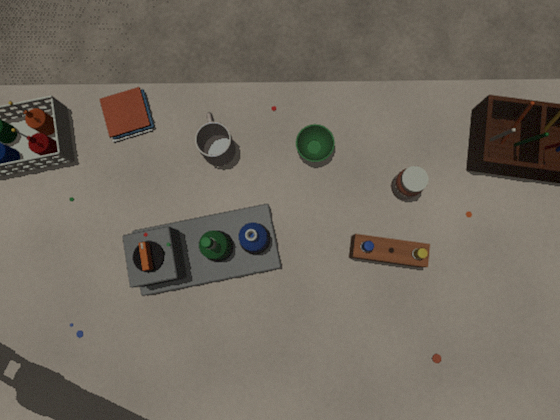

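View pics/scene.png

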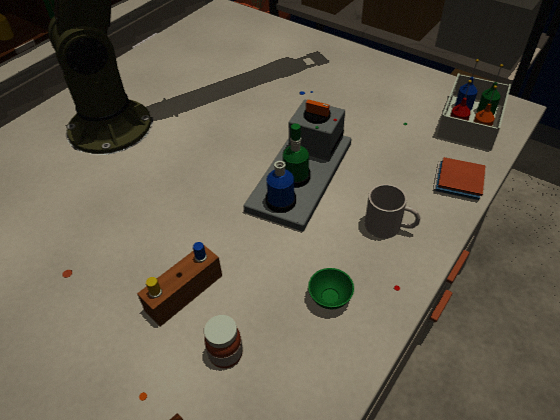

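The top view shows the blue pin at (368,246), the yellow pin at (422,254), the blue bottle's mouth at (251,235) and the knob at (147,256). The empty hole is in the middle of the block. I'll zoom in for precise pixels.

```bash
cat > h.py <<'E'
import numpy as np,pickle,cv2
def ray(d,u,v):
    K=d['camera_matrix'];T=d['cam_to_world'];r=T[:3,:3]@np.linalg.solve(K,[u,v,1.]);return T[:3,3],r
def atz(d,u,v,z):
    c,r=ray(d,u,v);return c+r*(z-c[2])/r[2]
def tri(*obs):
    A=np.zeros((3,3));b=np.zeros(3)
    for d,u,v in obs:
        c,r=ray(d,u,v);r=r/np.linalg.norm(r);P=np.eye(3)-np.outer(r,r);A+=P;b+=P@c
    return np.linalg.solve(A,b)
def proj(d,p):
    T=np.linalg.inv(d['cam_to_world']);q=T[:3,:3]@p+T[:3,3];q=d['camera_matrix']@q;return q[:2]/q[2]
E
python3 - <<'E'
import pickle,cv2,numpy as np
t=pickle.load(open('top.pkl','rb'))['pixels'];s=pickle.load(open('scene.pkl','rb'))['pixels']
def c(i,u,v,w=50,h=50):
    p=cv2.resize(i[v:v+h,u:u+w],(w*5,h*5),interpolation=cv2.INTER_CUBIC);p=np.clip(p.astype(float)*1.8,0,255).astype('uint8')
    for k in range(0,w,10): p[:6,k*5]=255;p[k*5,:6]=255
    return p
a=np.hstack([c(t,345,225),c(t,225,210),c(t,122,230)])
b=np.hstack([c(s,175,230),c(s,255,150),c(s,290,90)])
cv2.imwrite('pics/crop.png',np.vstack([a,b])[:,:,::-1])
E
```

```text
(no output)
```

View pics/crop.png

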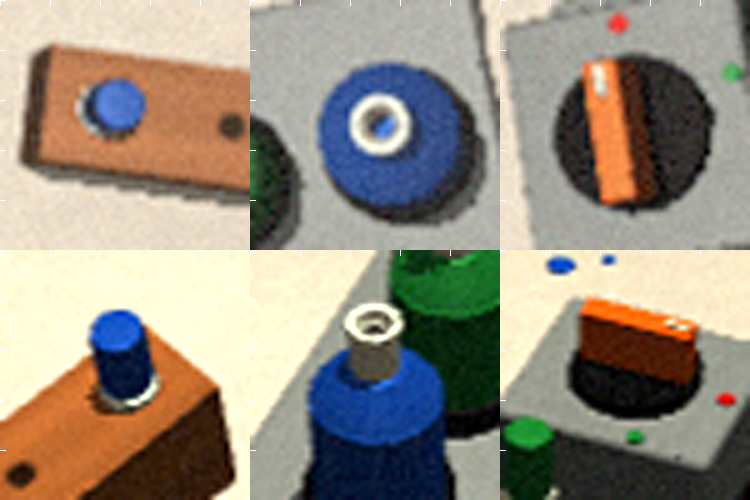

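Run:
```python
from h import *
t=pickle.load(open('top.pkl','rb'));s=pickle.load(open('scene.pkl','rb'))
for n,a,b,z in(('pin',(368.6,245.4),(198,244.8),.104),('lip',(250.8,234.6),(279.4,164.2),.141),('knobtop',(143.7,256),(317.6,102.8),.151)):
    print(n,*[np.round(x,4) for x in(atz(t,*a,z),atz(s,*b,z),tri((t,*a),(s,*b)))])
print('disc',atz(t,148.4,256,.123))
print('yellow',atz(t,422.5,254,.104))
p=[atz(t,122+x/5-.4,230+y/5-.4,.151) for x,y in((98,62),(121,201))]
d=p[0]-p[1];print('bar dir',np.degrees(np.arctan2(d[1],d[0])))
# wall/block edges & shaker axis: base plate y axis
g=proj(t,np.array([0,0,0.])) ;print(g)
```

```text
pin [ 0.5415 -0.2172  0.104 ] [ 0.5453 -0.2194  0.104 ] [ 0.5422 -0.2176  0.0997]
lip [0.5611 0.0225 0.141 ] [0.5664 0.0191 0.141 ] [0.5621 0.0236 0.135 ]
knobtop [0.5184 0.2325 0.151 ] [0.5244 0.2305 0.151 ] [0.5197 0.2355 0.1454]
disc [0.51936446 0.23219877 0.123     ]
yellow [ 0.52390311 -0.32625345  0.104     ]
bar dir 11.987030067806165
[264.57378356 503.3568244 ]
```

Request:
carry_out --pt "0 0 -52 21 -38 8 1" --pt "0 0 -52 21 -38 8 1" --pt "0 0 -52 21 -38 8 1" --pt "0 0 -52 21 -38 8 1" --pt "0 0 -52 21 -38 8 1" --pt "0 0 -52 21 -38 8 1" --pt "0 0 -52 21 -38 8 1" --pt "0 0 -52 21 -38 8 1" --pt "0 0 -52 21 -38 8 1" --pt "0 0 -52 21 -38 8 1"

```text
time: 1.1
position: [0.5016, 0.1952, 0.2699]
tool_rot: [1.995, 2.422, 0.001]
ft_force: [-0.4, -1.0, -0.1]
grip_width: 0.997
grip_force: 0.0
```

Request:
carry_out --pt "0 0 0 4.5 -42 0 1" --pt "0 0 0 4.5 -42 0 1" --pt "0 0 0 4.5 -42 0 1" --pt "0 0 0 4.5 -42 0 1" --pt "0 0 0 4.5 -42 0 1" --pt "0 0 0 4.5 -42 0 1" --pt "0 0 0 4.5 -42 0 1" --pt "0 0 0 4.5 -42 -8 1" --pt "0 0 0 4.5 -42 -8 1" --pt "0 0 0 4.5 -42 -8 1" --pt "0 0 0 4.5 -42 -8 1" --pt "0 0 0 4.5 -42 -8 1"

```text
time: 2.3
position: [0.5439, -0.2155, 0.1895]
tool_rot: [1.981, 2.438, 0.002]
ft_force: [0.5, 0.3, -0.1]
grip_width: 0.998
grip_force: 0.0
```

```bash
cat >> h.py <<'E'
from scipy.spatial.transform import Rotation as Ro
def wrist(name):
    from bench import ctrl
    s=ctrl.get_state();d=ctrl.get_image('wrist');T=np.eye(4);T[:3,:3]=Ro.from_rotvec(s['tool_rot']).as_matrix();T[:3,3]=s['position']
    d['cam_to_world']=T@np.array(d['T_tool_cam']);pickle.dump(d,open(name+'.pkl','wb'))
    cv2.imwrite(f'pics/{name}.png',d['pixels'][:,:,::-1]);print(np.round(s['time'],2),np.round(s['position'],4),np.round(s['tool_rot'],3),np.round(s['ft_force'],1));return d
def fproj(d,p):
    T=np.linalg.inv(d['cam_to_world']);q=T[:3,:3]@p+T[:3,3];K=d['camera_matrix'];h=np.hypot(q[0],q[1]);r=np.arctan2(h,q[2]);return np.array([K[0,2]+K[0,0]*r*q[0]/h,K[1,2]+K[1,1]*r*q[1]/h])
def fatz(d,u,v,z):
    K=d['camera_matrix'];a=np.array([(u-K[0,2])/K[0,0],(v-K[1,2])/K[1,1]]);r=np.linalg.norm(a);ray=d['cam_to_world'][:3,:3]@np.r_[a/r*np.sin(r),np.cos(r)];c=d['cam_to_world'][:3,3];return c+ray*(z-c[2])/ray[2]
E
python3 - <<'E'
from h import *
d=wrist('w1');print(d['camera_matrix'],np.round(d['T_tool_cam'],3));print(fproj(d,np.array([.543,-.218,.104])))
E
```

```text
2.3 [ 0.5439 -0.2155  0.1895] [1.981e+00 2.438e+00 2.000e-03] [ 0.5  0.3 -0.1]
[[325.1922621    0.         278.8445255 ]
 [  0.         325.1922621  211.55553334]
 [  0.           0.           1.        ]] [[ 0.001 -0.96  -0.279  0.077]
 [ 1.     0.001  0.001  0.   ]
 [-0.001 -0.279  0.96  -0.196]
 [ 0.     0.     0.     1.   ]]
[276.41450019 208.45674795]
```

View pics/w1.png

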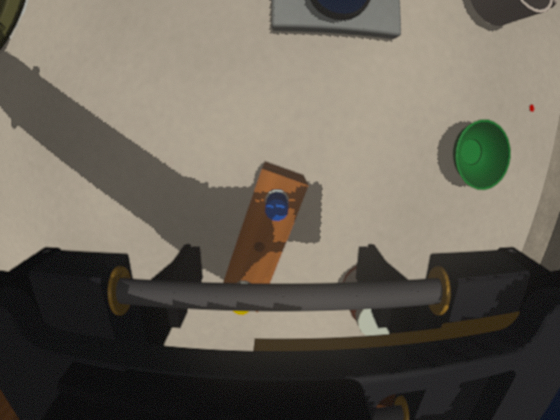

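The wrist view shows the blue grip at about (276,206), within 3 px of the prediction. I'll fit its silhouette.

```bash
cat >> h.py <<'E'
def cyl(d,x,y,z0,z1,r):
    a=np.linspace(0,2*np.pi,40);P=np.array([fproj(d,np.array([x+r*np.cos(t),y+r*np.sin(t),z])) for t in a for z in(z0,z1)],np.float32)
    m=cv2.moments(cv2.convexHull(P));return np.array([m['m10'],m['m01']])/m['m00'],m['m00']
E
python3 - <<'E'
from h import *
from scipy.optimize import fsolve
d=pickle.load(open('w1.pkl','rb'));i=d['pixels'].astype(int)
m=((i[...,2]>i[...,0]+25)&(i[...,2]>i[...,1]+15));m[:170]=0;m[240:]=0;m[:,:240]=0;m[:,310:]=0
v,u=np.nonzero(m);c=np.array([u.mean(),v.mean()]);print(c,len(u),u.min(),u.max(),v.min(),v.max())
s=fsolve(lambda p:cyl(d,*p,.070,.104,.011)[0]-c,[.543,-.218]);print(s,cyl(d,*s,.07,.104,.011)[1])
E
```

```text
[276.02179837 209.15803815] 367 266 286 199 220
[ 0.54349013 -0.22250935] 627.0339021407999
```

Run:
```python
from h import *
d=pickle.load(open('w1.pkl','rb'))
for y in(-.222,-.220,-.218,-.216):
    a=np.linspace(0,6.28,60);P=np.array([fproj(d,np.array([.5435+.011*np.cos(t),y+.011*np.sin(t),.104])) for t in a]);print(y,P.min(0),P.max(0))
p=cv2.resize(d['pixels'][180:235,245:310],None,fx=8,fy=8,interpolation=cv2.INTER_CUBIC);cv2.imwrite('pics/w1c.png',np.clip(p[:,:,::-1]*1.8,0,255))
```

```text
-0.222 [263.88029378 200.93629107] [288.23752729 224.3075825 ]
-0.22 [264.30962451 198.81010529] [288.71223551 222.26848498]
-0.218 [264.74098836 196.67700478] [289.18838367 220.2209887 ]
-0.216 [265.1743617  194.53714874] [289.66593649 218.16521285][ WARN:0@0.318] global loadsave.cpp:1063 imwrite_ Unsupported depth image for selected encoder is fallbacked to CV_8U.
```

View pics/w1c.png

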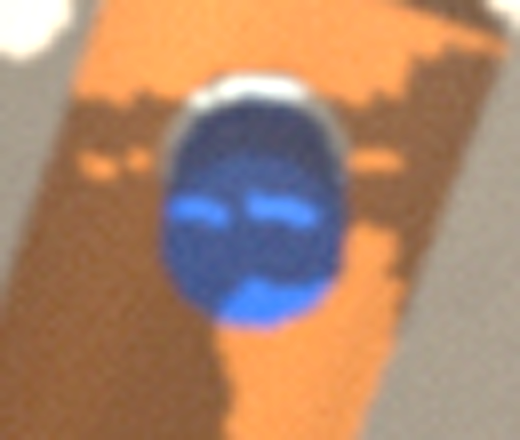

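The crop shows the top disc centred at u≈276.4 with its lower edge at v≈220.4. That puts the pin at (0.543, -0.218), so I'll descend and grip.

Request:
carry_out --pt "0 0 0 0 -0.1 -5 1" --pt "0 0 0 0 -0.1 -8 1" --pt "0 0 0 0 -0.1 -10 1" --pt "0 0 0 0 -0.1 -11.5 1" --pt "0 0 0 0 -0.1 -11.5 1" --pt "0 0 0 0 -0.1 -11.5 1"

```text
time: 2.95
position: [0.5441, -0.2178, 0.075]
tool_rot: [1.981, 2.436, 0.002]
ft_force: [0.7, 0.1, -0.8]
grip_width: 1.004
grip_force: 0.0
```

Request:
carry_out --squeeze 25 --pt "0 0 0 -0.1 0 -0.1 0" --pt "0 0 0 -0.1 0 -0.1 0" --pt "0 0 0 -0.1 0 -0.1 0" --pt "0 0 0 -0.1 0 -0.1 0" --pt "0 0 0 -0.1 0 -0.1 0" --pt "0 0 0 -0.1 0 -0.1 0" --pt "0 0 0 -0.1 0 -0.1 0" --pt "0 0 0 -0.1 0 -0.1 0" --pt "0 0 0 -0.1 0 -0.1 0" --pt "0 0 0 -0.1 0 -0.1 0"

```text
time: 3.95
position: [0.5419, -0.2182, 0.0727]
tool_rot: [1.983, 2.436, 0.0]
ft_force: [-0.7, 1.0, -0.3]
grip_width: 0.169
grip_force: 0.0
```

Run:
```python
from h import *
d=wrist('w2');print(fproj(d,np.array([.543,-.218,.104])))
from bench import ctrl
s=ctrl.get_state();print(s['grip_width'],s['grip_force'])
t=ctrl.get_image('scene')['pixels'][190:310,120:280]
cv2.imwrite('pics/s2.png',np.vstack([cv2.resize(np.clip(t*1.6,0,255).astype('uint8'),(560,420)),d['pixels'][200:380]])[:600,:,::-1])
```

```text
3.95 [ 0.5419 -0.2182  0.0727] [1.983 2.436 0.   ] [-0.7  1.  -0.3]
[279.79959465 261.14097726]
0.12922485479671225 0.0
```

View pics/s2.png

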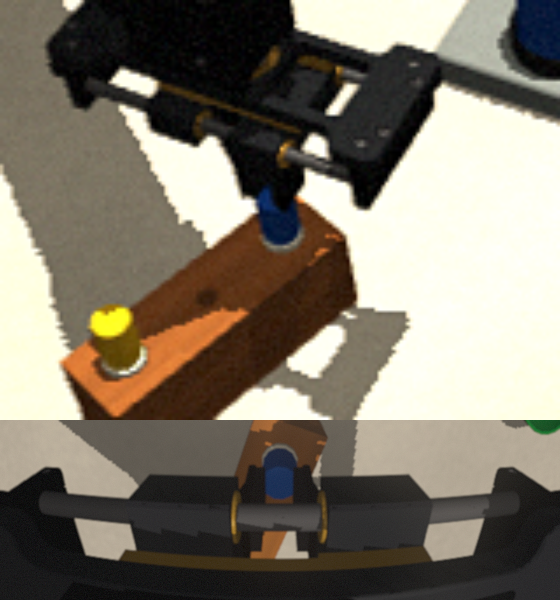

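The pin stands between the fingers and is still upright. The fingers may still be closing, so I'll let them settle.

Request:
carry_out --pt "0 0 0 0 0 0 0" --pt "0 0 0 0 0 0 0" --pt "0 0 0 0 0 0 0"

```text
time: 4.35
position: [0.5419, -0.2182, 0.0727]
tool_rot: [1.983, 2.436, 0.0]
ft_force: [-0.4, 0.7, 0.6]
grip_width: 0.005
grip_force: 0.0
```

Run:
```python
from h import *
from bench import ctrl
d=wrist('w3');s=ctrl.get_image('scene');t=ctrl.get_image('top');pickle.dump((s,t),open('st3.pkl','wb'))
p=np.array([.5419,-.2182,.0727]);print('tcp proj',fproj(d,p),proj(s,p),proj(t,p))
f=lambda i,u,v,w,h:np.clip(cv2.resize(i[v:v+h,u:u+w]*1.,(400,300),interpolation=cv2.INTER_CUBIC)*1.7,0,255)
a=np.hstack([f(s['pixels'],160,210,80,60),f(t['pixels'],330,210,80,60)]);b=np.hstack([f(d['pixels'],200,210,160,120),a[:,:400]*0])
cv2.imwrite('pics/s3.png',np.vstack([a,b]).astype('uint8')[:,:,::-1])
```

```text
4.35 [ 0.5419 -0.2182  0.0727] [1.983 2.436 0.   ] [-0.4  0.7  0.6]
tcp proj [277.88092853 240.70039997] [199.38507987 253.33093811] [366.3528289  246.08133354]
```

View pics/s3.png

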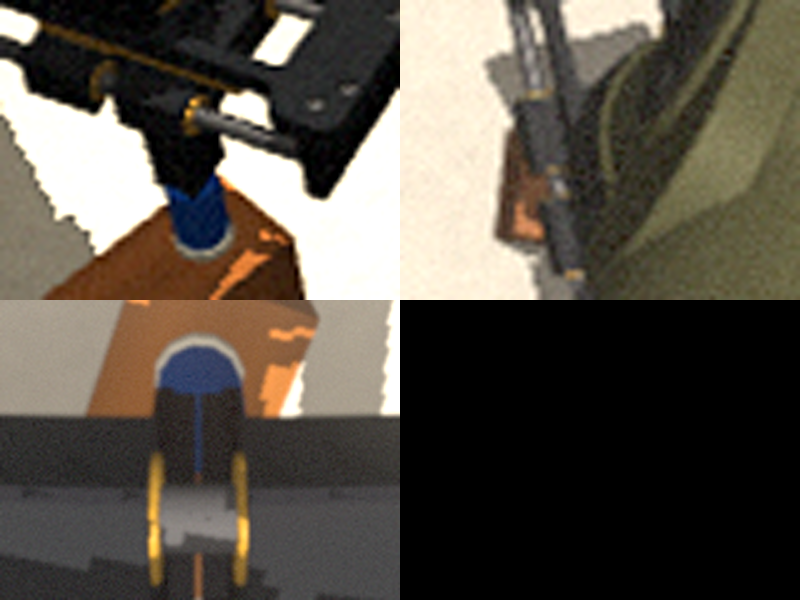

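The shut fingertips occlude the pin top in both views, so they sit above the grip even though the TCP reads 0.073. I'll probe down gently to find the real tip height.

Request:
carry_out --pt "0 0 0 0 0 -0.2 0" --pt "0 0 0 0 0 -0.4 0" --pt "0 0 0 0 0 -0.4 0"

```text
time: 4.8
position: [0.5426, -0.2184, 0.0706]
tool_rot: [1.983, 2.436, 0.002]
ft_force: [-3.3, 2.2, 10.3]
grip_width: 0.004
grip_force: 5.6
```

Contact comes at TCP z≈0.071 against the pin top at 0.104, so the real fingertips are about 32 mm behind the reported TCP. I'll back off, open, and go down deeper by that amount.

Request:
carry_out --pt "0 0 0 0 0 4 0.7" --pt "0 0 0 0 0 4 0.7" --pt "0 0 0 0 0 4 0.7" --pt "0 0 0 0 0 4 0.7" --pt "0 0 0 0 0 4 0.7" --pt "0 0 0 0 0 4 0.7" --pt "0 0 0 0 0 4 0.7" --pt "0 0 0 0 0 4 0.7" --pt "0 0 0 0 0 4 0.7" --pt "0 0 0 0 0 1 0.7" --pt "0 0 0 0 0 0 0.7"

```text
time: 5.9
position: [0.5405, -0.2175, 0.0666]
tool_rot: [-1.981, -2.434, 0.002]
ft_force: [-0.7, 0.8, -0.2]
grip_width: 0.695
grip_force: 0.0
```

Run:
```python
from h import *
d=wrist('w4')
f=lambda i,u,v,w,h:np.clip(cv2.resize(i[v:v+h,u:u+w]*1.,(400,300),interpolation=cv2.INTER_CUBIC)*1.7,0,255)
from bench import ctrl
s=ctrl.get_image('scene');a=np.hstack([f(s['pixels'],160,210,80,60),f(d['pixels'],180,190,200,150)])
cv2.imwrite('pics/s4.png',a.astype('uint8')[:,:,::-1])
```

```text
5.9 [ 0.5405 -0.2175  0.0666] [-1.981e+00 -2.434e+00  2.000e-03] [-0.7  0.8 -0.2]
```

View pics/s4.png

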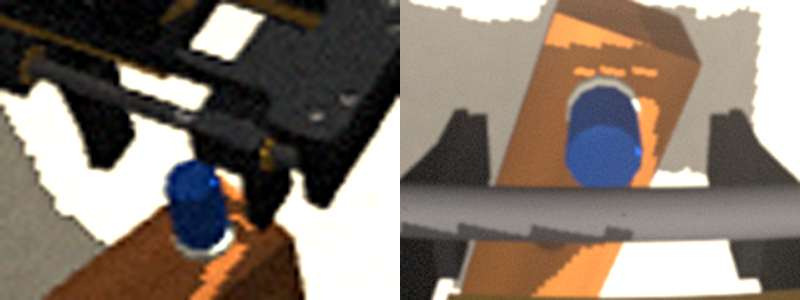

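The pin is unmoved and centred between the open fingers. I'll descend and close.

Request:
carry_out --squeeze 25 --pt "0 0 0 0.1 0 -1 0.7" --pt "0 0 0 0.1 0 -2 0.7" --pt "0 0 0 0.1 0 -2.5 0.7" --pt "0 0 0 0.1 0 -2.5 0.7" --pt "0 0 0 0.1 0 -2.5 0.7"

```text
time: 6.5
position: [0.543, -0.2183, 0.0438]
tool_rot: [1.983, 2.436, -0.0]
ft_force: [-0.8, -0.5, 0.5]
grip_width: 0.701
grip_force: 0.0
```

Request:
carry_out --pt "0 0 0 0 0 0 0" --pt "0 0 0 0 0 0 0" --pt "0 0 0 0 0 0 0" --pt "0 0 0 0 0 0 0" --pt "0 0 0 0 0 0 0" --pt "0 0 0 0 0 0 0" --pt "0 0 0 0 0 0 0" --pt "0 0 0 0 0 0 0" --pt "0 0 0 0 0 0 0"

```text
time: 7.4
position: [0.5429, -0.2182, 0.0437]
tool_rot: [1.983, 2.436, 0.0]
ft_force: [0.4, -1.0, 0.7]
grip_width: 0.247
grip_force: 25.0
```

Request:
carry_out --pt "0 0 0 0 0 3 0" --pt "0 0 0 0 0 6 0" --pt "0 0 0 0 0 10 0" --pt "0 0 0 0 0 14 0" --pt "0 0 0 0 0 16 0" --pt "0 0 0 1 5 16 0" --pt "0 0 0 1.5 10 16 0" --pt "0 0 0 2 15 16 0" --pt "0 0 0 2 18 16 0" --pt "0 0 0 2 20 16 0" --pt "0 0 0 2 20 16 0" --pt "0 0 0 2 20 16 0"

```text
time: 8.6
position: [0.5628, -0.0189, 0.2036]
tool_rot: [1.983, 2.436, -0.001]
ft_force: [-0.1, -0.7, -0.1]
grip_width: 0.244
grip_force: 25.0
```

Run:
```python
from h import *
from bench import ctrl
d=wrist('w5');s=ctrl.get_state();print(s['grip_width'],s['grip_force'])
l=np.array([.563,.021,.141]);c=fproj(d,l);print(c);u,v=(c-[60,45]).astype(int);u=max(u,0);v=max(v,0);print(u,v)
f=lambda i,u,v,w,h:np.clip(cv2.resize(i[v:v+h,u:u+w]*1.,(400,300),interpolation=cv2.INTER_CUBIC)*1.8,0,255)
q=proj(ctrl.get_image('scene'),np.array([.563,-.018,.2]));g=ctrl.get_image('scene')['pixels'];su,sv=int(q[0]-60),int(q[1]-30);print(su,sv)
a=np.hstack([f(d['pixels'],u,v,120,90),f(g,su,sv,120,90)])
cv2.imwrite('pics/s5.png',a.astype('uint8')[:,:,::-1])
```

```text
8.6 [ 0.5628 -0.0189  0.2036] [ 1.983e+00  2.436e+00 -1.000e-03] [-0.1 -0.7 -0.1]
0.24601158639049459 24.99985494185239
[288.45410082 166.51183772]
228 121
206 122
```

View pics/s5.png

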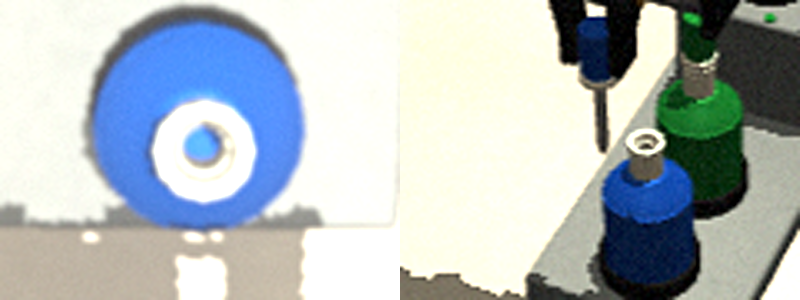

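The lip is at (288.8,166.0) in the wrist view. The pin hangs from the gripper with its foot at scene pixel (266.2,166.6).

Run:
```python
from h import *
d=pickle.load(open('w5.pkl','rb'));s=pickle.load(open('scene.pkl','rb'));t=pickle.load(open('top.pkl','rb'))
print('lip',fatz(d,288.85,166.0,.141))
for z in(.165,.195,.2249):print(z,proj(s,np.array([.5628,-.0189,z])))
print('scene lip pred',[proj(s,np.array([x,y,.141])) for x,y in((.563,.021),(.563,.023))], 'obs 279.4 164.2')
```

```text
lip [0.56322313 0.02147215 0.141     ]
0.165 [266.65956667 165.55722056]
0.195 [265.9988958  154.58797318]
0.2249 [265.31081747 143.16367438]
scene lip pred [array([278.60205236, 163.04771275]), array([279.15919219, 162.50860932])] obs 279.4 164.2
```

Request:
carry_out --pt "0 0 0 0 3 0 0" --pt "0 0 0 0.05 4 0 0" --pt "0 0 0 0.05 4 0 0" --pt "0 0 0 0.05 4 -1 0" --pt "0 0 0 0.05 4 -2 0" --pt "0 0 0 0.05 4 -2.7 0" --pt "0 0 0 0.05 4 -3.3 0" --pt "0 0 0 0.05 4 -3.9 0" --pt "0 0 0 0.05 4 -4.5 0" --pt "0 0 0 0.05 4 -4.5 0"

```text
time: 9.75
position: [0.5628, 0.0217, 0.1577]
tool_rot: [-1.983, -2.436, 0.002]
ft_force: [0.5, -0.5, -0.4]
grip_width: 0.246
grip_force: 25.0
```

Request:
carry_out --pt "0 0 0 0 0 -0.8 0" --pt "0 0 0 0 0 -1.6 0" --pt "0 0 0 0 0 -2.2 0" --pt "0 0 0 0 0 -2.8 0" --pt "0 0 0 0 0 -3.3 0" --pt "0 0 0 0 0 -3.3 0"

```text
time: 10.35
position: [0.5627, 0.0216, 0.1245]
tool_rot: [-1.983, -2.436, 0.002]
ft_force: [0.3, -0.5, -2.3]
grip_width: 0.248
grip_force: 25.0
```

Request:
carry_out --pt "0 0 0 0 0 -0.3 0" --pt "0 0 0 0 0 -0.5 0" --pt "0 0 0 0 0 -0.6 0" --pt "0 0 0 0 0 -0.6 0"

```text
time: 10.75
position: [0.5633, 0.0216, 0.1197]
tool_rot: [1.983, 2.436, -0.0]
ft_force: [-0.9, -0.4, 1.3]
grip_width: 0.243
grip_force: 25.0
```

Request:
carry_out --pt "0 0 0 0 0 -0.2 0" --pt "0 0 0 0 0 -0.3 0" --pt "0 0 0 0 0 -0.3 0"

```text
time: 11.05
position: [0.5635, 0.0217, 0.1196]
tool_rot: [-1.983, -2.436, -0.002]
ft_force: [-8.4, -1.5, 16.8]
grip_width: 0.245
grip_force: 25.0
```

The pin reached a hard stop at z=0.1196, as predicted for a seated collar. I'll release, rise and go to the knob.

Request:
carry_out --pt "0 0 0 0 0 0.3 0.6" --pt "0 0 0 0 0 0.3 0.6" --pt "0 0 0 0 0 0.3 0.6" --pt "0 0 0 0 0 0.3 0.6" --pt "0 0 0 0 0 0.3 0.6" --pt "0 0 0 0 0 0.3 0.6" --pt "0 0 0 0 0 2 0.6" --pt "0 0 0 0 0 5 0.6" --pt "0 0 0 0 0 10 0.6" --pt "0 0 0 0 0 10 0.6"

```text
time: 12.05
position: [0.5675, 0.0217, 0.2235]
tool_rot: [1.979, 2.43, 0.014]
ft_force: [1.5, -0.2, -0.4]
grip_width: 0.599
grip_force: 0.0
```

Request:
carry_out --pt "0 0 90 -4.2 21 0 0.6" --pt "0 0 90 -4.2 21 0 0.6" --pt "0 0 90 -4.2 21 0 0.6" --pt "0 0 90 -4.2 21 0 0.6" --pt "0 0 90 -4.2 21 0 0.6" --pt "0 0 90 -4.2 21 0 0.6" --pt "0 0 90 -4.2 21 0 0.6" --pt "0 0 90 -4.2 21 0 0.6" --pt "0 0 90 -4.2 21 0 0.6" --pt "0 0 90 -4.2 21 0 0.6" --pt "0 0 90 -4.2 21 0 0.6" --pt "0 0 90 -4.2 21 0 0.6"

```text
time: 13.25
position: [0.5214, 0.2317, 0.2163]
tool_rot: [0.32, -3.125, -0.0]
ft_force: [0.3, 0.6, -0.0]
grip_width: 0.602
grip_force: 0.0
```

Run:
```python
from h import *
from bench import ctrl
d=wrist('w6');i=d['pixels'].astype(int)
s=ctrl.get_state();print(s['joint_positions'].round(2) if hasattr(s['joint_positions'],'round') else s['joint_positions'],s['grip_width'])
print('knob pred',fproj(d,np.array([.521,.232,.151])))
m=(i[...,0]>110)&(i[...,0]>2*i[...,2])&(i[...,0]>1.5*i[...,1])
n,l,st,c=cv2.connectedComponentsWithStats(m.astype('uint8'))
for k in range(1,n):
    if st[k,4]>60:
        r=cv2.minAreaRect(np.argwhere(l==k)[:,::-1].astype(np.float32));print(st[k],c[k],r)
        b=cv2.boxPoints(r);print([fatz(d,*p,.151).round(4).tolist() for p in b],fatz(d,*r[0],.151))
```

```text
13.25 [0.5214 0.2317 0.2163] [ 0.32  -3.125 -0.   ] [ 0.3  0.6 -0. ]
[-0.71  0.14  0.27  1.62 -0.04  1.39  1.34] 0.6040872334163896
knob pred [279.12829811 211.22168189]
[271 178  18  64 931] [279.66917293 207.42105263] ((279.5, 209.5), (63.0, 17.0), 90.0)
[[0.4947, 0.2197, 0.151], [0.4919, 0.2333, 0.151], [0.5456, 0.245, 0.151], [0.5486, 0.2306, 0.151]] [0.51946997 0.23199778 0.151     ]
```

The bar is centred and aligned under the gripper. I'll descend and grip it.

Request:
carry_out --squeeze 40 --pt "0 0 0 0 0 -4 0.6" --pt "0 0 0 0 0 -8 0.6" --pt "0 0 0 0 0 -10 0.6" --pt "0 0 0 0 0 -11.8 0.6" --pt "0 0 0 0 0 -11.8 0.6" --pt "0 0 0 0 0 -11.8 0" --pt "0 0 0 0 0 -11.8 0" --pt "0 0 0 0 0 -11.8 0" --pt "0 0 0 0 0 -11.8 0" --pt "0 0 0 0 0 -11.8 0" --pt "0 0 0 0 0 -11.8 0" --pt "0 0 0 0 0 -11.8 0"

```text
time: 14.5
position: [0.5215, 0.2322, 0.0991]
tool_rot: [-0.32, 3.125, 0.001]
ft_force: [-0.9, 0.5, 2.3]
grip_width: 0.158
grip_force: 40.0
```

Request:
carry_out --pt "0 0 0 0 0 0 0" --pt "0 0 0 0 0 0 0"

```text
time: 14.7
position: [0.5215, 0.2322, 0.099]
tool_rot: [-0.321, 3.125, 0.001]
ft_force: [-1.0, 1.9, 3.0]
grip_width: 0.155
grip_force: 40.0
```

Gripped at about 14 mm. I'll turn it clockwise.

Request:
carry_out --pt "0 0 -8 0 0 0 0" --pt "0 0 -16 0 0 0 0" --pt "0 0 -24 0 0 0 0" --pt "0 0 -32 0 0 0 0" --pt "0 0 -40 0 0 0 0" --pt "0 0 -48 0 0 0 0" --pt "0 0 -55 0 0 0 0" --pt "0 0 -61 0 0 0 0" --pt "0 0 -67 0 0 0 0" --pt "0 0 -67 0 0 0 0"

```text
time: 15.7
position: [0.5211, 0.2312, 0.099]
tool_rot: [-1.458, -2.782, 0.001]
ft_force: [-2.5, -1.6, 5.2]
grip_width: 0.159
grip_force: 40.0
```

Request:
carry_out --pt "0 0 0 0 0 0 0.6" --pt "0 0 0 0 0 0 0.6" --pt "0 0 0 0 0 0 0.6" --pt "0 0 0 0 0 0 0.6" --pt "0 0 0 0 0 0 0.6" --pt "0 0 0 0 0 0 0.6" --pt "0 0 0 0 0 4 0.6" --pt "0 0 0 0 0 8 0.6" --pt "0 0 0 0 0 13 0.6" --pt "0 0 0 0 0 18 0.6" --pt "0 0 0 0 0 18 0.6"

```text
time: 16.8
position: [0.525, 0.2331, 0.2868]
tool_rot: [1.454, 2.777, 0.018]
ft_force: [1.0, -1.2, -0.2]
grip_width: 0.6
grip_force: 0.0
```

Request:
carry_out --pt "0 0 0 -6 20 0 0.6" --pt "0 0 0 -6 20 0 0.6" --pt "0 0 0 -6 20 0 0.6" --pt "0 0 0 -6 20 0 0.6" --pt "0 0 0 -6 20 0 0.6" --pt "0 0 0 -6 20 0 0.6"

```text
time: 17.4
position: [0.4595, 0.4341, 0.2773]
tool_rot: [-1.45, -2.786, 0.003]
ft_force: [-0.4, 0.3, -0.1]
grip_width: 0.6
grip_force: 0.0
```

Run:
```python
from h import *
from bench import ctrl
st=ctrl.get_state();print(st['time'],st['ft_force'])
s=ctrl.get_image('scene')['pixels'];t=ctrl.get_image('top')['pixels']
f=lambda i,u,v,w,h:np.clip(cv2.resize(i[v:v+h,u:u+w]*1.,(400,300),interpolation=cv2.INTER_CUBIC)*1.7,0,255)
a=np.hstack([f(s,240,140,80,60),f(s,280,80,80,60)]);b=np.hstack([f(t,110,225,80,60),cv2.resize(t*1.5,(400,300)).clip(0,255)])
cv2.imwrite('pics/s6.png',np.vstack([a,b]).astype('uint8')[:,:,::-1])
```

```text
17.4 [-0.37326289  0.25400433 -0.07450755]
```

View pics/s6.png

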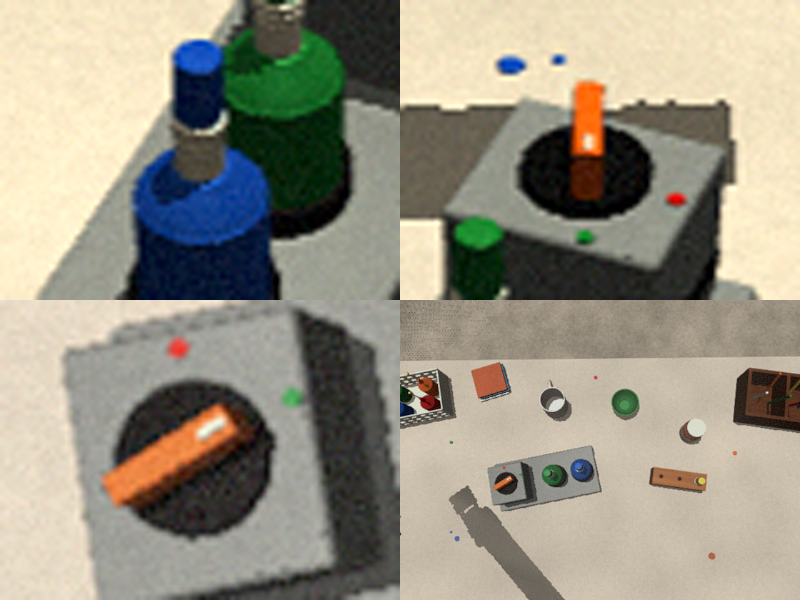

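The final view shows the pin's collar flat on the blue bottle's lip, the knob mark at the green dot, and everything else in place.

```bash
python3 -c "
from bench import ctrl;print(ctrl.close_job())"
```

```text
the job is handed in; nothing more can be done
None
```

I pushed the blue pin fully home in the blue bottle, then turned the knob clockwise to its on stop. I handed the job in at about 17.5 s, with the robot clear and the other objects where they were.

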